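# Set a trunnion drain tray to its steep slope and pin it

### The job

Set the tilting drain tray to its 40-degree slope (front lip down) and lock it there. First take the full staining jar off the tray and stand it upright on a free patch of the worktop; then draw the index pin, push the hand lever over until the 40-degree hole faces the pin, and press the pin fully home in that hole. Leave the other things on the bench where they stand.

Things in the scene. Friction and masses are not known exactly. Their poses are not given: they have to be found in the camera images.
- stand: Fixed aluminium stand of the tilting drain tray. Origin: centre of its underside; z up; -x its front (spout side, roughly towards the robot), +y its left (pin side). Base 116 x 184 mm, drip-pan rim to z 18 mm. Uprights 10 mm thick at y +75 mm (30 wide, 178 high, carries the pin) and y -75 mm (119 high). The tray turns between them on a level axis along y at x 0, z 100 mm.
- tray_floor (a point): Centre of the steel tray's floor, at z 85 mm in the stand's frame when level. The floor spans x -62..+62, y -57..+57 mm about it; side rims rise 10 mm; two wax-block cassettes (12 mm high) are fixed behind a low rail at the back, x +24..+62 mm. x to the back, z square to the floor.
- drain_tray (a joint): Tilt of the tray, rad: 0 level, positive = front (spout) lip down, range -0.44 to 1.13; the 40-degree hole is at 0.698. Starts level and pinned. Balanced, with friction (0.32 N m): with the pin out it stays at whatever angle it is left.
- hole_40 (a point): Centre of the 40-degree hole in the steel index plate: a quadrant 7 mm thick (y 59.5..66.5 mm in the stand's frame), radius 78 mm about the axis, on the tray's left end inside the left upright. Five 12 mm holes at 62 mm radius for -20, 0, 20, 40 and 60 degrees, front to back; this is the fourth from the front. At 40 degrees it is straight above the axis, in line with the pin.
- lever_ball (a point): Centre of the black 26 mm ball on the hand lever, a 9 mm rod on the tray's shaft outside the right upright: 85 mm from the axis, at y -105 mm in the stand's frame. It turns with the tray: leans 10 degrees back (+x) of upright with the tray level, 30 degrees forward with the tray at 40. Pushed forward (-x) from behind it tips the front lip down; 4 to 6 N.
- index_pin (a joint): How far the captive index pin is drawn, m: 0 home (starts within 2 mm), 0.020 fully out (stop). Slides level along the stand's y at x 0, z 162 mm; out is +y. 10 mm shank, 8 mm tapered nose: clear of the plate beyond 0.014. 3 N friction, stays where left. The nose enters a hole up to about 3 degrees off and pulls the tray true (about 10 N); with no hole it stops at about 0.012.
- pin_knob (a point): Centre of the pin's black round knob, 26 mm diameter, 22 mm long along the stand's y; its outer face is 11 mm further out (+y). With the pin home this point is at y +116, z 162 mm in the stand's frame. Towards the stand follow a 10 mm long neck, 14 mm thick, and the bush on the upright.
- jar: Glass staining jar with a round black lid, at first on the level tray. Square body 56 x 56 mm to 78 mm high, lid 62 mm diameter from 78 to 92 mm; about 0.16 kg. Origin: centre of its underside; z up; x and y across the flats of the body.
- wash_bottle: White wash bottle, fixed, at the back left: body 67 mm diameter centred 17 mm to its own -y from the origin, 152 mm high, spout to 203 mm. Origin on its underside.
- wipes_pack: Pack of wipes, fixed, 108 mm (x) x 172 mm (y) x 62 mm. Origin: centre of its underside.
- ink_bottle: Brown bottle with a black dropper top, 33 mm diameter, 102 mm high. Origin: centre of underside.
- dropper_bottle: Brown bottle with a black dropper top, 33 mm diameter, 102 mm high. Origin: centre of underside.
- beaker: Plastic beaker, 57 mm diameter, 69 mm high. Origin: centre of underside.
- sharps_jar: Jar with a slotted lid, 65 mm diameter, 73 mm high. Origin: centre of underside.
- timer: Bench timer, 33 mm (x) x 68 mm (y) x 56 mm. Origin: centre of underside.

How it is judged:
By the outcome, as a careful person would: the job done as asked, in the order asked, and still so for the second after the job is handed in, with the robot touching nothing.
It also fails if it takes over 72 s, if anything falls off the work surface, if the arm or the gripper's body presses on something with over 40 N, if the wrist force passes 120 N, or if a joint passes its speed limit or range.

### The arm

A 6-joint arm with a two-finger parallel gripper is mounted at the origin on the work surface; the furniture and walls round the work are solid. World frame = base frame: x ahead of the robot, y to its left, z up, the work surface at z = 0. Lengths are in m, angles in rad, forces in N, time in s.
With the tool pointing down it reaches from about 0.35 to 0.725 m from the base axis. Payload 4.3 kg.
Tool frame: the origin (TCP) lies at the very end of the fingers, on their centre line; the grasp point (between the pads) lies 19 mm behind it (manip.hold_point_z is the z of the grasp point in the tool frame, in m); z points along the fingers, y is the line along which they close (so a half turn about z gives the same grasp; the last joint's range is limited). The gripper opens to 85 mm and grips with 20 to 120 N. Pads are 22 mm wide; open, the fingers measure 114 mm over their backs; the gripper's body (76 mm by 85 mm) begins 54 mm behind the grasp point. The pads swing forward as they close: fully open they stand 13 mm farther back than shut.
Start: joints at [1.081, 0.377, 0.081, 1.274, 0, 1.46], TCP at [0.213, 0.534, 0.231] pointing down, gripper open.
Joint ranges: [-2.72, 2.72], [-0.84, 1.66], [-1.02, 1.22], [-1.77, 2.12], [-1.37, 1.28], [-3.14, 3.14]. Speed limits (rad/s): [2.57, 2.57, 3.14, 3.14, 3.14, 3.14].

### API

Orientations are given as a rotation vector (axis times angle).
In Python, from cell import status, imaging, workorder, manip gives the robot as it stands.
- The arm moves only by the tool drive_tool, never from a script. Its argument "steps" is a list that holds one entry, the list of rows, each a list of 4 numbers: the shift along the tool's x, y, z in mm, then the turn about the tool's z in rad. A call has 1 to 12 rows; each row shifts and turns the commanded pose from where the row before left it, along the tool's axes as they then stand; what a row does not reach is not made up. A row lasts 1/10 s, in which the tool goes at most 50 mm and 8.59 degrees, less where a joint would pass 70% of its speed; a pose out of reach is approached as far as the arm can. A call with a gripper value outside its range is refused whole. "claw" is the finger opening in mm, from 0 to 85.4, set as the call begins (left out, the last holds). The fingers move at their own pace and stop on an object; "newtons" is the grip in N (left out, the last holds). Time passes only in rows, so rows that do not move let the fingers close. It gives the time, the measured TCP pose, the force, the opening and the grip force at its end, in the units of the state.
- status.get_state(): the state, without advancing time (a new reading comes with each control period).
- imaging.camera(name): name is "scene" or "top"; returns a dict with "img" (384x512x3 uint8, blue, green, red), "z_map" (384x512 float32, m along the optical axis (not along the pixel's ray), 0 where there is no reading), "intrinsics" (3x3 intrinsics, pixels), "distortion" ([k1, k2, p1, p2, k3] as OpenCV has them; the pictures are not rectified), "camera_from_world" (4x4, takes a point from world to camera coordinates). Camera axes: x right, y up, looking along -z (the intrinsics and any distortion apply to the point x, -y, -z); pixel columns grow to the right and rows downward; lengths in m; the calibration is good to about 2 mm. A picture is of the moment at which its call begins.
- workorder.close_job(): hands the job in; it is judged then, once.
The state is a dict: "time": time; "joints": joint angles; "joint_velocities": joint speeds; "effort": joint torques, N m; "position": TCP position; "tool_rot": TCP orientation; "contact_force": force on the tool from outside, world axes, zero at the start; "wrist_torque": the same for the moment, N m; "finger_gap": finger opening in m; "finger_force": force on a finger pad.
Only numpy, scipy, OpenCV 4.12 (cv2) and the standard library are available. Lean on these libraries where they do the work, as an engineer would, in place of code of your own. Each camera call takes 0.05 s, during which the arm holds its last target. There are 200 camera calls.

## Working session

There is one attempt and no reset: what is moved stays moved. The work goes in short steps, Python scripts to look and compute and a tool call to move; the robot and the scene stay as the last step left them, time stands still between calls to the robot, and variables do not carry over. Pictures are saved under pics/ and viewed, at most 13 in all, crops included, and the job is handed in when it is done.

Besides the shell and the picture viewer there is one more tool, called after "Request:" as name(argument=value, ...) on one line, values as JSON. drive_tool: Moves the arm, as the interface text tells. Its arguments: {"type":"object","properties":{"steps":{"type":"array"},"claw":{"type":"number"},"newtons":{"type":"number"}},"required":["steps"]}

```bash
ls; mkdir -p pics; cat > h.py <<'E'
import numpy as np, cv2
from cell import status, imaging, workorder, manip
def cam(n):
    c=imaging.camera(n); np.savez(f'{n}.npz',**{k:np.array(v) for k,v in c.items()}); return c
def load(n): return dict(np.load(f'{n}.npz'))
def world(c,u,v,d=None):
    """pixel(s)->world using z_map (or depth d)"""
    u=np.atleast_1d(u).astype(float);v=np.atleast_1d(v).astype(float)
    if d is None: d=c['z_map'][v.round().astype(int),u.round().astype(int)]
    p=cv2.undistortPoints(np.stack([u,v],-1)[:,None],np.array(c['intrinsics'],float),np.array(c['distortion'],float))[:,0]
    P=np.stack([p[:,0]*d,-p[:,1]*d,-d*np.ones(len(u)),np.ones(len(u))])
    return (np.linalg.inv(c['camera_from_world'])@P)[:3].T
def proj(c,W):
    W=np.atleast_2d(W);q=(c['camera_from_world']@np.c_[W,np.ones(len(W))].T)[:3].T*[1,-1,-1]
    return cv2.projectPoints(q[:,None],np.zeros(3),np.zeros(3),np.array(c['intrinsics'],float),np.array(c['distortion'],float))[0][:,0]
def cloud(c):
    v,u=np.mgrid[:384,:512]; return world(c,u.ravel(),v.ravel()).reshape(384,512,3)
E
python3 - <<'E'
from h import *
for n in ('scene','top'):
    c=cam(n); cv2.imwrite(f'pics/{n}0.png',cv2.resize(c['img'],(800,600)))
    print(np.linalg.inv(c['camera_from_world'])[:3,3], (c['z_map']==0).mean())
print(status.get_state(), manip.hold_point_z)
E
```

```text
pics
[-0.37561674 -0.15249206  1.19458888] 0.0037333170572916665
[ 0.17081598 -0.04347113  1.32663994] 0.003941853841145833
{'time': 0.1, 'joints': array([1.08069497e+00, 3.78000772e-01, 7.97779104e-02, 1.27439931e+00,
       1.73806454e-05, 1.46049061e+00]), 'joint_velocities': array([-8.47220178e-04, -1.46804812e-03,  3.15891201e-03,  1.43412662e-04,
        2.18780393e-05, -1.49320359e-04]), 'effort': array([ 1.37277773e-03, -4.64692640e+01,  2.70583338e+01,  1.20635083e-02,
       -1.18552416e-04,  3.86040767e-06]), 'position': array([0.21288802, 0.53351427, 0.23045529]), 'tool_rot': array([-5.92897236e-01, -3.08457020e+00,  2.73120116e-03]), 'contact_force': array([ 0.09331647, -0.409526  , -0.5142208 ]), 'wrist_torque': array([ 0.02120432, -0.02378972,  0.01404253]), 'finger_force': 0.0, 'finger_gap': 0.08540482758893814} -0.0187
```

View pics/scene0.png

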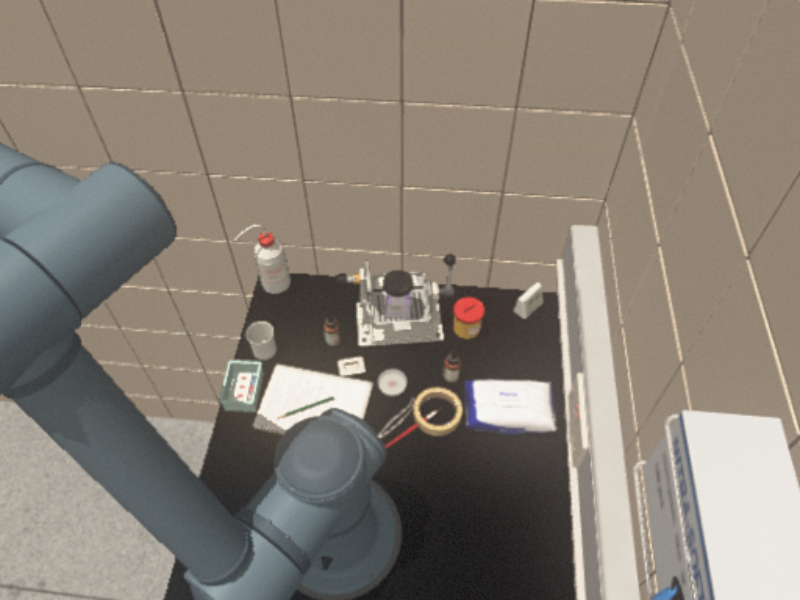

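View pics/top0.png

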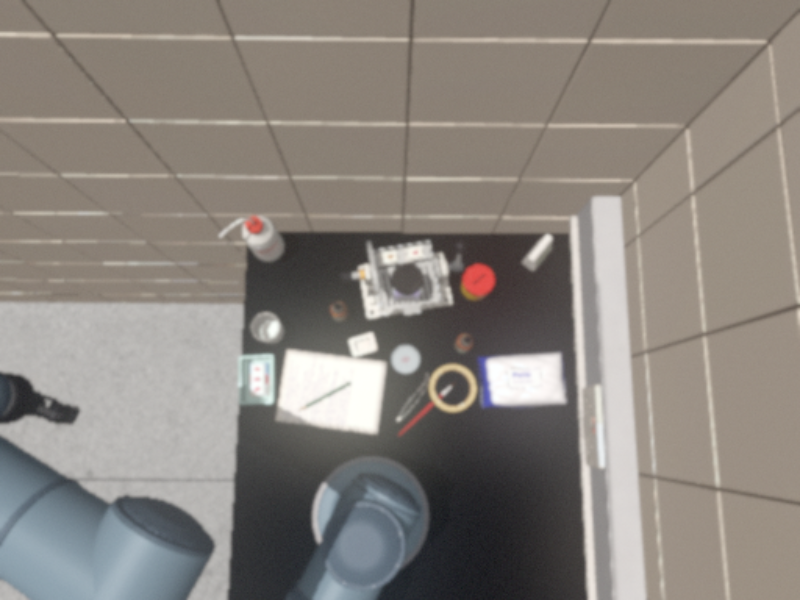

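The scene view shows the stand at about (400,305) with the jar on it, the knob at (345,278) and the lever ball at (450,260). In the top view the jar lid is at (408,280), the knob at (352,275), the ball near (460,250), and the sharps jar at (478,281), close to the lever. Next I'll measure these from the depth.

```bash
python3 - <<'E'
from h import *
c=load('top'); s=load('scene')
a=cv2.resize(c['img'][140:215,200:340],None,fx=5.6,fy=5.6,interpolation=cv2.INTER_CUBIC)
b=cv2.resize(s['img'][150:225,200:330],None,fx=5.6,fy=5.6,interpolation=cv2.INTER_CUBIC)
cv2.imwrite('pics/crop_top0.png',a[:, :784]); cv2.imwrite('pics/crop_sc0.png',b)
for n,c in(('top',c),('scene',s)):
    P=cloud(c); ok=(c['z_map']>0)&(P[...,0]>.2)&(P[...,0]<.85)&(abs(P[...,1])<.45)
    # components above table
    m=(ok&(P[...,2]>.025)&(P[...,2]<.25)).astype(np.uint8)
    k,l,st,_=cv2.connectedComponentsWithStats(m)
    for i in range(1,k):
        if st[i,4]<40: continue
        q=P[l==i]; t=q[q[:,2]>np.percentile(q[:,2],97)-.012]
        print(n,st[i],'lo',np.percentile(q,2,0).round(3),'hi',np.percentile(q,98,0).round(3),'top c',((t.min(0)+t.max(0))/2).round(3))
E
```

```text
top [   77   117   325   149 11689] lo [ 0.22  -0.445  0.036] hi [0.602 0.422 0.245] top c [ 0.601 -0.     0.24 ]
top [336 150  18  21 164] lo [ 0.517 -0.377  0.025] hi [ 0.572 -0.325  0.059] top c [ 0.546 -0.35   0.053]
top [ 218  153   81   48 2066] lo [ 0.409 -0.172  0.079] hi [0.537 0.041 0.19 ] top c [ 0.47  -0.061  0.185]
top [296 169  21  22 353] lo [ 0.444 -0.245  0.03 ] hi [ 0.501 -0.188  0.078] top c [ 0.473 -0.217  0.073]
top [212 193  11  12 102] lo [0.396 0.054 0.026] hi [0.425 0.083 0.1  ] top c [0.413 0.069 0.096]
top [161 200  20  19 154] lo [0.346 0.188 0.026] hi [0.4   0.24  0.072] top c [0.373 0.216 0.067]
top [292 213  11  12 100] lo [ 0.331 -0.203  0.035] hi [ 0.36  -0.174  0.1  ] top c [ 0.347 -0.19   0.096]
top [ 306  225   57   36 1761] lo [ 0.22  -0.388  0.033] hi [ 0.321 -0.224  0.065] top c [ 0.273 -0.306  0.06 ]
top [153 227  23  32 196] lo [0.22  0.2   0.028] hi [0.318 0.27  0.045] top c [0.269 0.235 0.04 ]
scene [  104   119   287   153 16404] lo [ 0.234 -0.442  0.033] hi [0.604 0.422 0.245] top c [ 0.6  -0.    0.24]
scene [291 190  19  23 368] lo [ 0.441 -0.245  0.028] hi [ 0.499 -0.188  0.077] top c [ 0.473 -0.216  0.072]
scene [207 200  11  19 144] lo [0.393 0.055 0.027] hi [0.416 0.085 0.1  ] top c [0.409 0.07  0.097]
scene [158 206  18  22 260] lo [0.345 0.19  0.026] hi [0.398 0.241 0.071] top c [0.372 0.215 0.066]
scene [284 223  11  19 148] lo [ 0.329 -0.203  0.027] hi [ 0.352 -0.173  0.099] top c [ 0.346 -0.189  0.094]
scene [140 231  28  30 279] lo [0.219 0.201 0.026] hi [0.316 0.272 0.045] top c [0.268 0.236 0.04 ]
scene [ 298  243   58   35 1773] lo [ 0.217 -0.385  0.03 ] hi [ 0.315 -0.224  0.065] top c [ 0.269 -0.304  0.06 ]
```

View pics/crop_top0.png

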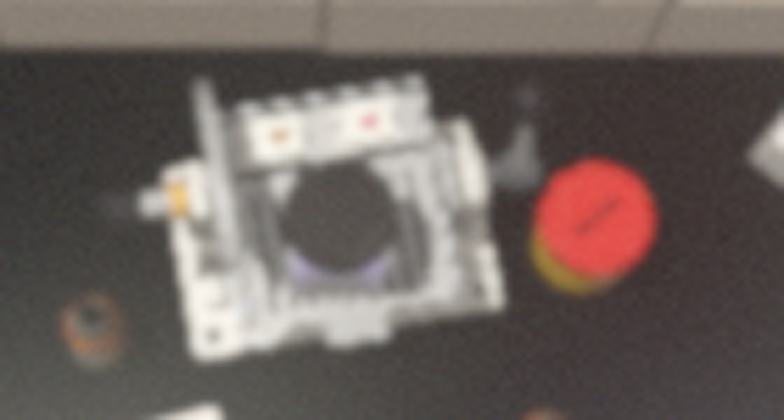

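View pics/crop_sc0.png

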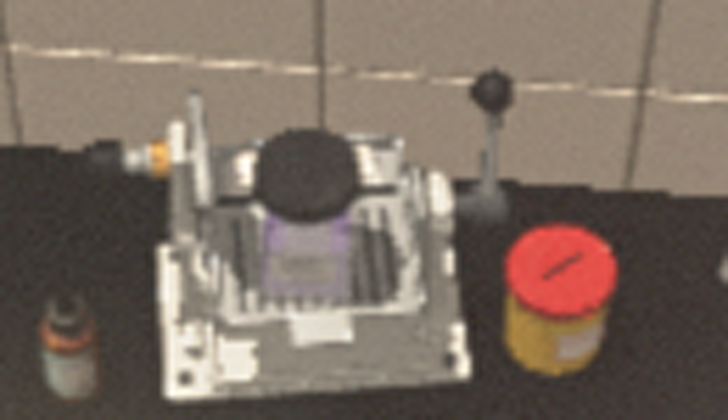

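The crops show these positions:
- **Top crop:** lid (340,220), ball (527,98), knob (118,208), front base corners (200,358) and (503,305).
- **Scene crop:** ball (492,91), knob (103,157), lid (306,165).

I'll triangulate from these and fit the stand pose.

```bash
python3 - <<'E'
from h import *
t=load('top'); s=load('scene')
T=lambda p:np.array([200+p[0]/5.6,140+p[1]/5.6]); S=lambda p:np.array([200+p[0]/5.6,150+p[1]/5.6])
def tri(a,b):
    o1,o2=[np.linalg.inv(c['camera_from_world'])[:3,3] for c in(t,s)]
    d1=world(t,*T(a),1.)[0]-o1; d2=world(s,*S(b),1.)[0]-o2
    k=np.linalg.lstsq(np.c_[d1,-d2],o2-o1,rcond=None)[0]; A,B=o1+k[0]*d1,o2+k[1]*d2
    return (A+B)/2,np.linalg.norm(A-B)
print('ball',tri((527,98),(492,91))); print('knob',tri((118,208),(103,157)))
print('ball depth',world(t,*T((527,98))),world(s,*S((492,91))),'knob',world(t,*T((118,208))),world(s,*S((103,157))))
for c in(t,s):
    P=cloud(c); q=P.reshape(-1,3)
    # lid: dark pixels with z .165-.19 near
    m=(q[:,2]>.165)&(q[:,2]<.19)&(c['img'].reshape(-1,3).max(1)<75)&(abs(q[:,0]-.47)<.06)&(abs(q[:,1]+.06)<.06)
    l=q[m]; print('lid',m.sum(),cv2.minEnclosingCircle(l[:,:2].astype(np.float32)),np.median(l,0))
    # base rim: z .010-.022 region hull
    m=(q[:,2]>.010)&(q[:,2]<.024)&(abs(q[:,0]-.47)<.12)&(abs(q[:,1]+.06)<.14)&(c['img'].reshape(-1,3).min(1)>100)
    r=q[m]; print('base',m.sum(),cv2.minAreaRect(r[:,:2].astype(np.float32)))
    # left upright top
    m=(q[:,2]>.150)&(q[:,2]<.19)&(abs(q[:,0]-.48)<.08)&(q[:,1]>-.02)&(q[:,1]<.12)
    u=q[m];print('upr',m.sum(),u.min(0),u.max(0),np.median(u,0))
    q2=q[(q[:,1]<-.13)&(q[:,1]>-.19)&(q[:,0]>.46)&(q[:,0]<.56)&(q[:,2]>.165)&(q[:,2]<.21)]; print('ballpts',len(q2),q2.mean(0) if len(q2) else 0)
base=[(200,358),(503,305)]
for p in base: print(world(t,*T(p)+[0,-0.5]))
E
```

```text
ball (array([ 0.50918527, -0.16733697,  0.18256798]), np.float64(7.902742520013893e-05))
knob (array([0.45114801, 0.0472523 , 0.16952372]), np.float64(0.00041192635478282835))
ball depth [[ 0.50579408 -0.16605966  0.19400723]] [[ 0.50148617 -0.16724591  0.1913871 ]] knob [[0.44994225 0.04664792 0.17466657]] [[0.44548803 0.04609512 0.17649545]]
lid 0 ((0.0, 0.0), 0.0) [nan nan nan]
base 182 ((0.4583820402622223, -0.041977763175964355), (0.15107573568820953, 0.2674257755279541), 27.693870544433594)
upr 232 [ 0.4279302  -0.01484935  0.15072113] [0.5217597  0.05638441 0.18304192] [0.45669755 0.00902622 0.17181311]
ballpts 59 [ 0.50739432 -0.16762117  0.19184298]
lid 78 ((0.44382068514823914, -0.06790272891521454), 0.02947627194225788) [ 0.43185461 -0.06633338  0.17742393]
base 353 ((0.43427565693855286, -0.04140043258666992), (0.1598801463842392, 0.24607770144939423), 3.5914628505706787)
upr 193 [ 0.42351297 -0.0145717   0.15066066] [0.51912375 0.05863144 0.18393165] [0.45107218 0.01139608 0.1717537 ]
ballpts 53 [ 0.50273066 -0.16694467  0.18994576]
[[0.40126158 0.00922698 0.00788726]]
[[ 0.43586916 -0.17099306  0.00207455]]
  return _methods._mean(a, axis=axis, dtype=dtype,
  ret = um.true_divide(
```

```bash
cat >> h.py <<'E'
YAW=np.radians(11.1); XS=np.array([np.cos(YAW),np.sin(YAW),0]); YS=np.array([-XS[1],XS[0],0]); O=np.array([.4745,-.0685,0])
def S2W(x,y,z): return O+XS*x+YS*y+np.array([0,0,z])
from scipy.spatial.transform import Rotation as R
def rel(target):
    st=status.get_state(); r=R.from_rotvec(st['tool_rot']).as_matrix()
    yaw=np.arctan2(r[1,1],r[0,1]); return (r.T@(np.array(target)-st['position'])*1e3).round(1),'turn',round((yaw-YAW),3), 'tilt',r[:,2].round(4)
E
python3 - <<'E'
from h import *
t=load('top'); s=load('scene')
T=lambda p:np.array([200+p[0]/5.6,140+p[1]/5.6]); S=lambda p:np.array([200+p[0]/5.6,150+p[1]/5.6])
def atz(c,p,z):
    o=np.linalg.inv(c['camera_from_world'])[:3,3]; d=world(c,*p,1.)[0]-o; return o+d*(z-o[2])/d[2]
for z in(.163,.177): print(z,atz(t,T((340,219)),z),atz(s,S((306,165)),z))
o=np.array(O)
L=atz(t,T((340,219)),.175); print('lid in stand',np.dot(L-O,XS),np.dot(L-O,YS))
print('model px top',proj(t,[S2W(.0148,-.105,.1837),S2W(0,.117,.162),S2W(-.058,.092,.01),S2W(-.058,-.092,.01)]), [T(p) for p in((527,98),(118,208),(200,358),(503,305))])
print(rel([L[0],L[1],.231]))
E
```

```text
0.163 [ 0.447787   -0.06979917  0.163     ] [ 0.46137454 -0.06623596  0.163     ]
0.177 [ 0.4444547  -0.06948241  0.177     ] [ 0.45001548 -0.06740657  0.177     ]
lid in stand -0.02921393892583638 0.0046842912626907434
model px top [[294.61994149 157.37441332]
 [221.51213433 177.48703703]
 [235.2649999  203.72867951]
 [289.73275483 193.66461262]] [array([294.10714286, 157.5       ]), array([221.07142857, 177.14285714]), array([235.71428571, 203.92857143]), array([289.82142857, 194.46428571])]
(array([-4.391e+02, -4.740e+02,  2.000e-01]), 'turn', np.float64(0.997), 'tilt', array([-9.0e-04, -1.6e-03, -1.0e+00]))
```

Request:
drive_tool(steps=[[[0,0,-15,0.12],[0,0,-15,0.12],[0,0,0,0.12],[0,0,0,0.12],[0,0,0,0.12],[0,0,0,0.12],[0,0,0,0.12],[0,0,0,0.12],[0,0,0,0.035]]], claw=85.4, newtons=40)

```text
time: 1.0
position: [0.213, 0.5337, 0.2607]
tool_rot: [1.997, 2.425, -0.002]
contact_force: [0.3, 0.6, 0.2]
finger_gap: 0.0852
finger_force: 0.0
```

```bash
python3 -c "
from h import *
print(rel([.446,-.069,.260]))"
```

```text
(array([-636.2,  113. ,    1.2]), 'turn', np.float64(-0.001), 'tilt', array([-6.0e-04, -1.1e-03, -1.0e+00]))
```

Request:
drive_tool(steps=[[[-30,10,0,0],[-48,10,0,0],[-48,9,0,0],[-48,9,0,0],[-48,9,0,0],[-48,9,0,0],[-48,9,0,0],[-48,9,0,0],[-48,9,0,0],[-48,9,0,0],[-48,9,0,0],[-48,9,0,0]]])

```text
time: 2.2
position: [0.4298, 0.0062, 0.2611]
tool_rot: [-1.994, -2.428, -0.0]
contact_force: [0.5, 1.2, 1.2]
finger_gap: 0.0854
finger_force: 0.0
```

Request:
drive_tool(steps=[[[-40,3,0,0],[-28,0,0,0],[-10,0,0,0],[0,0,0,0],[0,0,0,0]]])

```text
time: 2.7
position: [0.4474, -0.0668, 0.2611]
tool_rot: [-1.992, -2.428, -0.0]
contact_force: [0.1, -0.2, -0.6]
finger_gap: 0.0857
finger_force: 0.0
```

```bash
python3 -c "
from h import *
print(rel([.446,-.069,.151]))
for n,(a,b,c_,d) in (('top',(140,225,200,320)),('scene',(140,225,200,320))):
    c=cam(n); cv2.imwrite('pics/%s1.png'%n,cv2.resize(c['img'][a:b,c_:d],None,fx=6,fy=6,interpolation=2))
a=cv2.imread('pics/top1.png');b=cv2.imread('pics/scene1.png');cv2.imwrite('pics/both1.png',cv2.resize(np.vstack([a,b]),(424,600)))
"
```

```text
(array([ -2. ,  -1.7, 110.1]), 'turn', np.float64(0.003), 'tilt', array([-7.e-04,  1.e-03, -1.e+00]))
```

View pics/both1.png

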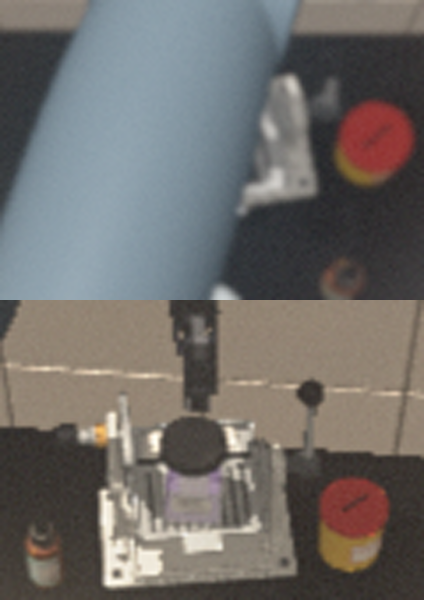

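The scene view shows the gripper directly over the lid (fingers at (200,400), lid at (194,440)). The lid is clear all round, so I'll descend and grip it.

Request:
drive_tool(steps=[[[-2,-2,25,0],[0,0,35,0],[0,0,30,0],[0,0,15,0],[0,0,10,0],[0,0,0,0]]])

```text
time: 3.4
position: [0.4453, -0.069, 0.1454]
tool_rot: [-1.99, -2.428, 0.001]
contact_force: [-0.2, -0.3, -0.0]
finger_gap: 0.0852
finger_force: 0.0
```

Request:
drive_tool(steps=[[[0,0,0,0],[0,0,0,0],[0,0,0,0],[0,0,0,0],[0,0,0,0],[0,0,0,0]]], claw=40, newtons=40)

```text
time: 4.0
position: [0.4477, -0.0703, 0.1473]
tool_rot: [1.992, 2.426, 0.003]
contact_force: [2.5, 1.8, 5.2]
finger_gap: 0.0607
finger_force: 43.1
```

Request:
drive_tool(steps=[[[0,0,-5,0],[0,0,-10,0],[0,0,-20,0],[0,0,-30,0],[0,0,-30,0],[0,0,-25,0],[0,0,-10,0],[0,0,0,0]]])

```text
time: 4.8
position: [0.4468, -0.0704, 0.2773]
tool_rot: [1.992, 2.427, 0.001]
contact_force: [0.0, -0.1, -2.1]
finger_gap: 0.0603
finger_force: 44.1
```

```bash
python3 -c "
from h import *
s=status.get_state();print(s['finger_gap'],s['contact_force'],rel([.428,-.318,.283]))
c=cam('scene'); cv2.imwrite('pics/s2.png',cv2.resize(c['img'][115:225,190:350],None,fx=5,fy=5,interpolation=2))
"
```

```text
0.060322680348267405 [ 0.01728497 -0.1297686  -2.0647644 ] (array([-239.2,  -66.6,   -5.5]), 'turn', np.float64(0.002), 'tilt', array([ 1.8e-03, -7.0e-04, -1.0e+00]))
```

View pics/s2.png

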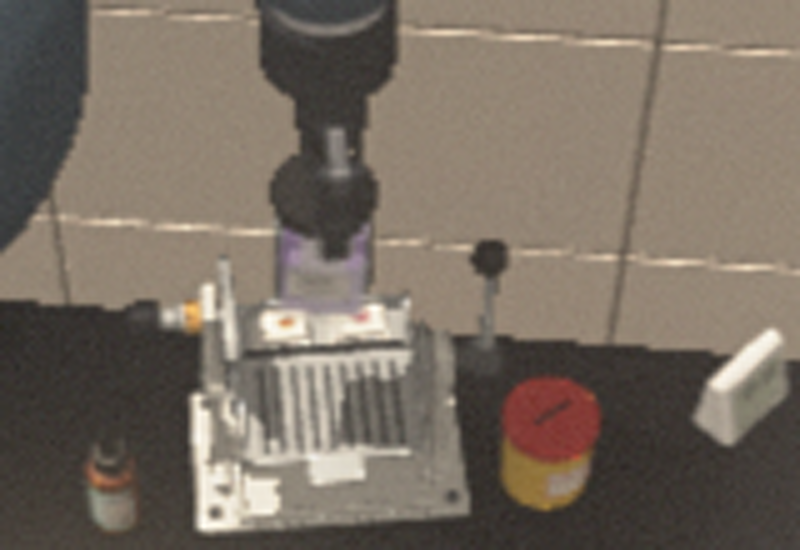

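The jar hangs upright in the gripper at (325,220), clear of the stand. I'll carry it to the free black patch right of the sharps jar.

Request:
drive_tool(steps=[[[-12,-4,-3,0],[-25,-7,0,0],[-30,-9,0,0],[-30,-9,0,0],[-30,-9,0,0],[-30,-9,0,0],[-30,-9,0,0],[-27,-6,0,0],[-16,-4,0,0],[-8,0,0,0],[0,0,0,0],[0,0,0,0]]])

```text
time: 6.05
position: [0.4279, -0.3155, 0.279]
tool_rot: [-1.992, -2.428, -0.001]
contact_force: [0.0, -0.7, -1.4]
finger_gap: 0.0606
finger_force: 44.0
```

Request:
drive_tool(steps=[[[0,0,15,0],[0,0,30,0],[0,0,35,0],[0,0,35,0],[0,0,30,0],[0,0,25,0],[0,0,20,0],[0,0,12,0],[0,0,5,0],[0,0,0,0]]])

```text
time: 7.05
position: [0.428, -0.3158, 0.0723]
tool_rot: [-1.992, -2.429, -0.0]
contact_force: [-0.2, 0.2, -2.5]
finger_gap: 0.0608
finger_force: 44.1
```

```bash
python3 -c "
from h import *
print(rel([.428,-.318,.062]))
c=cam('scene'); cv2.imwrite('pics/s3.png',cv2.resize(c['img'][145:255,240:400],None,fx=5,fy=5,interpolation=2))
"
```

```text
(array([-2.1, -0.4, 10.3]), 'turn', np.float64(0.003), 'tilt', array([-2.e-04,  4.e-04, -1.e+00]))
```

View pics/s3.png

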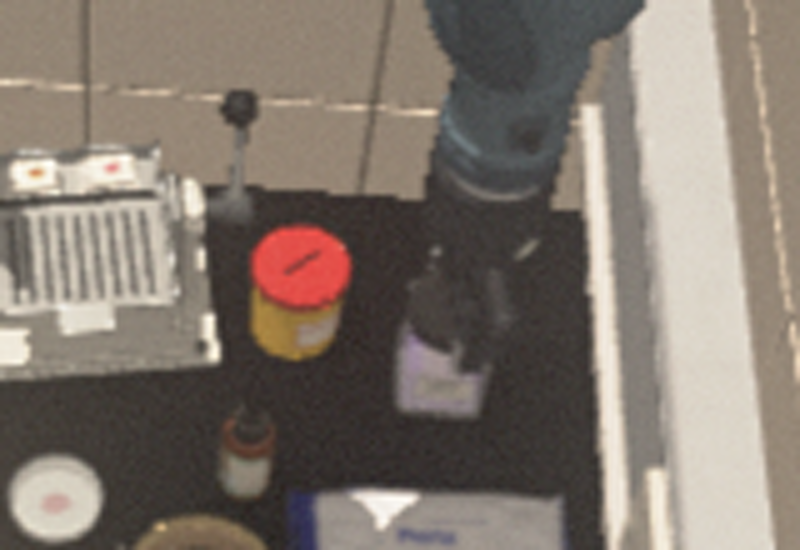

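The jar is upright over clear worktop, with its bottom edge near (440,412). It is clear of the sharps jar and the wipes, so I'll lower it gently.

Request:
drive_tool(steps=[[[0,0,4,0],[0,0,3,0],[0,0,1,0],[0,0,1,0],[0,0,0,0]]])

```text
time: 7.6
position: [0.4279, -0.3164, 0.0632]
tool_rot: [-1.993, -2.428, -0.0]
contact_force: [0.3, 0.5, -2.1]
finger_gap: 0.061
finger_force: 44.1
```

Request:
drive_tool(steps=[[[0,0,1,0],[0,0,1,0],[0,0,0,0]]])

```text
time: 7.9
position: [0.4283, -0.3169, 0.0626]
tool_rot: [1.993, 2.427, -0.001]
contact_force: [-1.4, 2.1, 6.2]
finger_gap: 0.061
finger_force: 45.1
```

Request:
drive_tool(steps=[[[0,0,0,0],[0,0,0,0],[0,0,0,0],[0,0,0,0],[0,0,0,0],[0,0,-15,0],[0,0,-25,0],[0,0,-40,0],[0,0,-45,0],[0,0,-45,0],[0,0,-30,0],[0,0,0,0]]], claw=85.4)

```text
time: 9.1
position: [0.43, -0.3184, 0.2664]
tool_rot: [1.987, 2.421, -0.001]
contact_force: [0.5, -0.7, -0.5]
finger_gap: 0.0856
finger_force: 0.0
```

```bash
python3 -c "
from h import *
print(S2W(0,.117,.26),rel(S2W(0,.117,.26)),rel(S2W(0,.118,.141)))
c=cam('scene');P=cloud(c).reshape(-1,3);q=P[(abs(P[:,0]-.428)<.045)&(abs(P[:,1]+.317)<.045)&(P[:,2]>.083)&(P[:,2]<.11)]
print(len(q),q.min(0),q.max(0),np.polyfit(q[:,0],q[:,2],1),np.polyfit(q[:,1],q[:,2],1))
"
```

```text
[0.45197493 0.04631124 0.26      ] (array([353.4,  92.6,   4.3]), 'turn', np.float64(0.002), 'tilt', array([ 0.0069, -0.0064, -1.    ])) (array([355.4,  91.9, 123.2]), 'turn', np.float64(0.002), 'tilt', array([ 0.0069, -0.0064, -1.    ]))
268 [ 0.396235   -0.34353602  0.08304661] [ 0.45767473 -0.28296898  0.09826253] [0.03912938 0.07534801] [-0.00750766  0.08963112]
```

Request:
drive_tool(steps=[[[20,6,0,0],[40,10,0,0],[45,12,0,0],[45,12,0,0],[45,12,0,0],[45,12,0,0],[45,12,0,0],[40,10,0,0],[20,5,0,0],[9,2,0,0],[0,0,0,0],[0,0,0,0]]], claw=60)

```text
time: 10.35
position: [0.4499, 0.0482, 0.2606]
tool_rot: [-1.994, -2.427, 0.002]
contact_force: [-0.3, -0.7, 0.5]
finger_gap: 0.0599
finger_force: 0.0
```

```bash
python3 -c "
from h import *
print(rel(S2W(0,.118,.141)))
c=cam('scene'); cv2.imwrite('pics/s4.png',cv2.resize(c['img'][125:225,180:300],None,fx=6,fy=6,interpolation=2))
"
```

```text
(array([ -1.2,   1.9, 119.6]), 'turn', np.float64(0.002), 'tilt', array([-1.3e-03, -5.0e-04, -1.0e+00]))
```

View pics/s4.png

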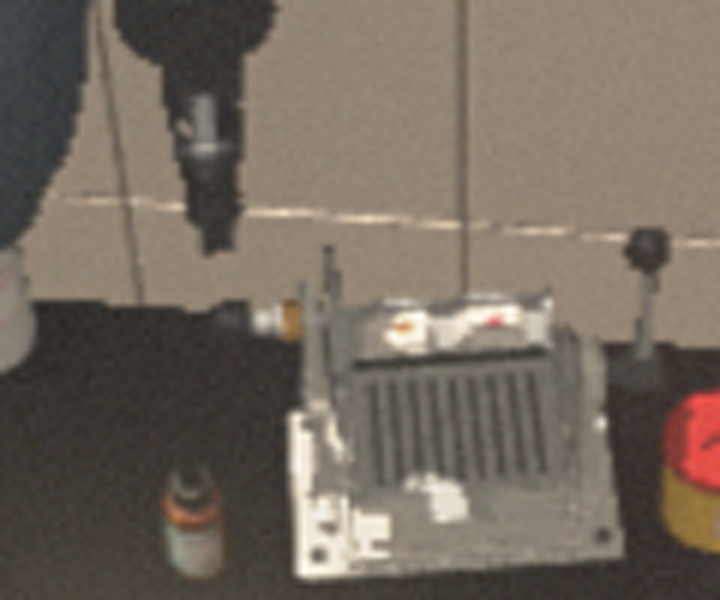

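The fingers at (218,250) stand above the knob at (230,315). I'll descend and grip the knob.

Request:
drive_tool(steps=[[[-1,2,20,0],[0,0,30,0],[0,0,30,0],[0,0,20,0],[0,0,12,0],[0,0,8,0],[0,0,0,0]]])

```text
time: 11.1
position: [0.4516, 0.0475, 0.1404]
tool_rot: [-1.995, -2.425, 0.002]
contact_force: [-1.5, 0.3, 0.7]
finger_gap: 0.0601
finger_force: 0.0
```

Request:
drive_tool(steps=[[[0,0,0,0],[0,0,0,0],[0,0,0,0],[0,0,0,0],[0,0,0,0],[0,0,0,0]]], claw=10, newtons=40)

```text
time: 11.7
position: [0.4535, 0.0482, 0.1423]
tool_rot: [1.992, 2.426, 0.002]
contact_force: [0.6, -0.4, 6.4]
finger_gap: 0.0239
finger_force: 39.4
```

Request:
drive_tool(steps=[[[2,0,0,0],[4,0,0,0],[5,0,0,0],[5,0,0,0],[3,0,0,0],[1,0,0,0],[0,0,0,0],[0,0,0,0]]])

```text
time: 12.5
position: [0.45, 0.0674, 0.1423]
tool_rot: [1.991, 2.425, 0.001]
contact_force: [1.4, -4.3, 5.7]
finger_gap: 0.0242
finger_force: 39.4
```

```bash
python3 -c "
from h import *
print(((status.get_state()['position']-O)@np.c_[XS,YS,[0,0,1]]).round(4))
c=cam('scene'); cv2.imwrite('pics/s5.png',cv2.resize(c['img'][150:210,190:270],None,fx=9,fy=9,interpolation=2))
"
```

```text
[0.0021 0.1381 0.1423]
```

View pics/s5.png

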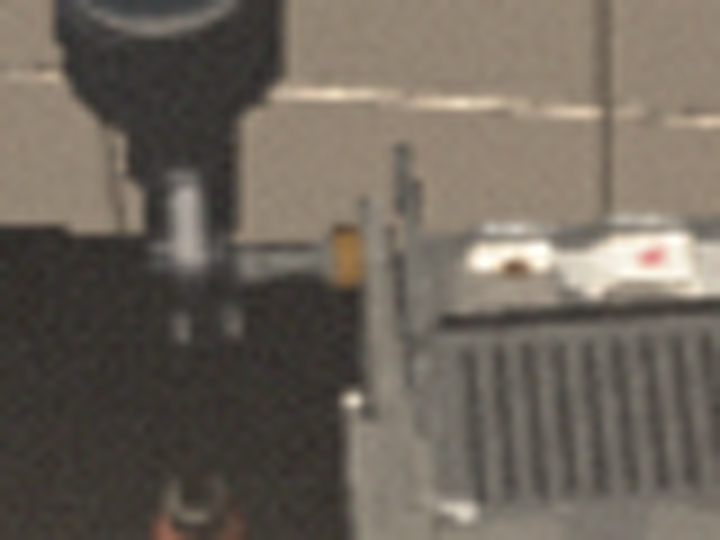

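The shank is now visible between the knob and the bush (230–330, 260), so the pin is drawn about 20 mm. I'll release it and go to the lever ball.

Request:
drive_tool(steps=[[[0,0,0,0],[0,0,0,0],[0,0,0,0],[0,0,-15,0],[0,0,-30,0],[0,0,-40,0],[0,0,-30,0],[0,0,0,0]]], claw=55)

```text
time: 13.35
position: [0.4507, 0.0682, 0.2602]
tool_rot: [1.99, 2.424, 0.008]
contact_force: [-0.5, 0.2, 0.8]
finger_gap: 0.0551
finger_force: 0.0
```

Request:
drive_tool(steps=[[[-20,2,0,0],[-40,3,0,0],[-45,3,0,0],[-45,3,0,0],[-45,2,0,0],[-30,1,0,0],[-17,0,0,0],[0,0,0,0],[0,0,0,0]]])

```text
time: 14.25
position: [0.5087, -0.1657, 0.2556]
tool_rot: [-1.992, -2.427, -0.001]
contact_force: [-0.1, 0.6, -0.6]
finger_gap: 0.0552
finger_force: 0.0
```

```bash
python3 -c "
from h import *
print(rel(S2W(.015,-.104,.172)))
c=cam('scene');d=cam('top'); a=cv2.resize(c['img'][130:205,250:320],None,fx=5.6,fy=5.6,interpolation=2);b=cv2.resize(d['img'][130:205,250:320],None,fx=5.6,fy=5.6,interpolation=2)
e=cv2.resize(c['img'][130:205,200:270],None,fx=5.6,fy=5.6,interpolation=2)
cv2.imwrite('pics/s6.png',np.hstack([a,e]))
P=cloud(c).reshape(-1,3);q=P[(P[:,2]>.15)&(P[:,2]<.18)&(P[:,0]>.40)&(P[:,0]<.49)&(P[:,1]>.02)&(P[:,1]<.12)]
w=((q-O)@np.c_[XS,YS]);print('knob along y',len(q),np.percentile(w,[2,98],axis=0))
"
```

```text
(array([-2.2,  0.2, 83.6]), 'turn', np.float64(0.003), 'tilt', array([-0.0015,  0.0016, -1.    ]))
knob along y 100 [[-0.01174759  0.09101087]
 [ 0.00580048  0.14771644]]
```

View pics/s6.png

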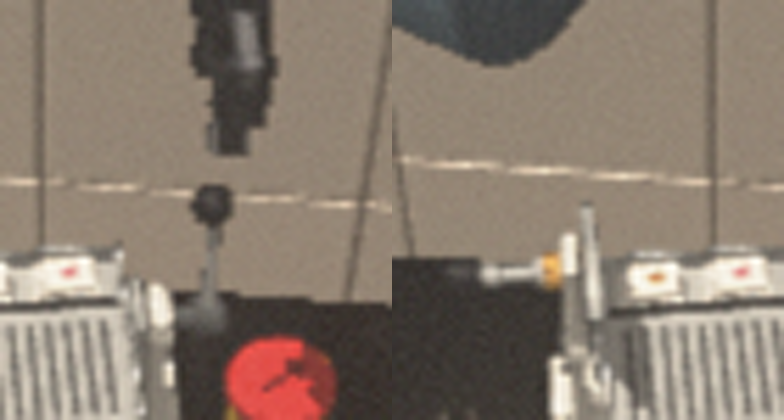

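The knob's outer face measures y ≈ 0.148 m, so the pin is fully out. The ball sits at (212,205) under the fingers, and the slight sideways offset comes from the tool yaw. I'll descend to straddle the ball.

Request:
drive_tool(steps=[[[-2,0,20,0],[0,0,30,0],[0,0,20,0],[0,0,12,0],[0,0,0,0]]])

```text
time: 14.85
position: [0.5084, -0.167, 0.1729]
tool_rot: [-1.99, -2.427, 0.001]
contact_force: [-0.7, -0.9, 0.6]
finger_gap: 0.0548
finger_force: 0.0
```

Request:
drive_tool(steps=[[[0,0,0,0],[0,0,0,0],[0,0,0,0],[0,0,0,0]]], claw=32, newtons=20)

```text
time: 15.25
position: [0.5103, -0.1689, 0.1751]
tool_rot: [1.993, 2.427, 0.001]
contact_force: [0.3, 0.2, 0.3]
finger_gap: 0.0319
finger_force: 0.0
```

Request:
drive_tool(steps=[[[0,-3,0,0],[0,-5,0,0],[0,-7,0,0],[0,-8,0,0],[0,-8,0,0],[0,-8,1,0],[0,-6,2,0],[0,-4,2,0],[0,-3,1,0],[0,0,0,0]]])

```text
time: 16.25
position: [0.4577, -0.1788, 0.1677]
tool_rot: [-1.993, -2.427, 0.001]
contact_force: [1.8, 0.1, 0.9]
finger_gap: 0.0323
finger_force: 1.0
```

```bash
cat > tilt.py <<'E'
from h import *
c=cam('scene');P=cloud(c).reshape(-1,3);w=(P-O)@np.c_[XS,YS,[0,0,1]]
# floor/grid points: fit plane slope in x-z between rims, in front of the cassettes
def ang(w):
    m=(abs(w[:,1])<.035)&(w[:,0]>-.055)&(w[:,0]<.02)&(w[:,2]>.025)&(w[:,2]<.13); q=w[m]
    for _ in range(6):
        k=np.polyfit(q[:,0],q[:,2],1); r=abs(np.polyval(k,q[:,0])-q[:,2]); q=q[r<max(.003,np.percentile(r,85))]
    return len(q),np.degrees(np.arctan(k[0])),k
print('tilt',ang(w)); st=status.get_state(); print('tcp S',((st['position']-O)@np.c_[XS,YS,[0,0,1]]).round(4),st['contact_force'].round(1))
E
python3 tilt.py
```

```text
tilt (296, np.float64(33.28703623082963), array([0.65655338, 0.08182881]))
tcp S [-0.0377 -0.1049  0.1677] [ 2.  -0.5  1.2]
```

Request:
drive_tool(steps=[[[0,-3,1,0],[0,-3,1,0],[0,0,0,0],[0,0,0,0]]])

```text
time: 16.7
position: [0.4523, -0.1798, 0.166]
tool_rot: [-1.993, -2.427, 0.0]
contact_force: [2.2, 1.2, 0.7]
finger_gap: 0.032
finger_force: 1.3
```

```bash
python3 tilt.py; python3 - <<'E'
from h import *
import importlib
# scene image: crop of pin / index plate
c=load('scene'); cv2.imwrite('pics/s7.png',cv2.resize(c['img'][155:215,215:295],None,fx=9,fy=9,interpolation=2))
E
```

```text
tilt (288, np.float64(38.65236832569734), array([0.79978707, 0.08166721]))
tcp S [-0.0432 -0.1049  0.166 ] [1.2 1.3 1.6]
```

View pics/s7.png

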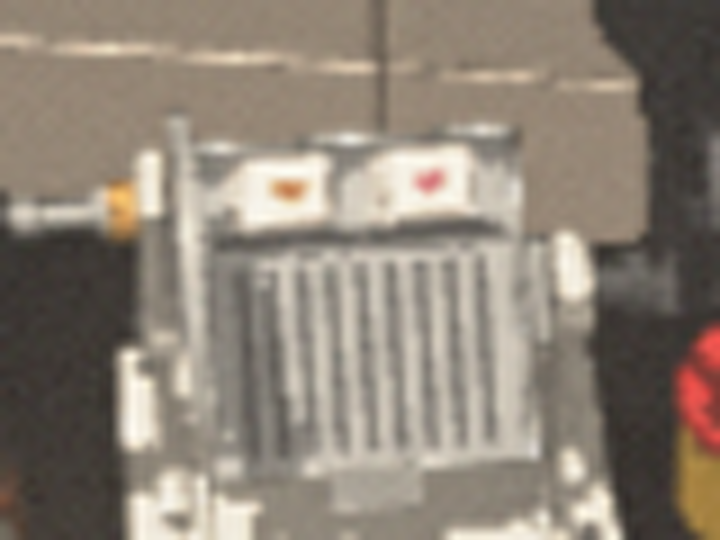

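The tray is tipped front-down. The depth fit gives about 38.7°, and the lever geometry agrees to within about 1°. I'll nudge it 1 mm further, back off and raise.

Request:
drive_tool(steps=[[[0,-1,0,0],[0,0,0,0],[0,0,0,0],[0,2,0,0],[0,1,0,0],[0,0,-10,0],[0,0,-25,0],[0,0,-35,0],[0,0,-25,0],[0,0,0,0]]])

```text
time: 17.75
position: [0.4564, -0.1808, 0.2657]
tool_rot: [1.989, 2.423, 0.001]
contact_force: [-0.2, -0.6, -0.1]
finger_gap: 0.0324
finger_force: 0.0
```

```bash
python3 tilt.py; python3 -c "
from h import *
print(rel(S2W(.002,.138,.26)))"
```

```text
tilt (265, np.float64(39.12746766247381), array([0.81347429, 0.08154798]))
tcp S [-0.04   -0.1061  0.2636] [ 0.5  0.1 -1.1]
(array([244. ,  42.5,   3. ]), 'turn', np.float64(0.002), 'tilt', array([ 0.0033, -0.0024, -1.    ]))
```

Request:
drive_tool(steps=[[[20,4,0,0],[40,7,0,0],[45,8,0,0],[45,8,0,0],[45,8,0,0],[30,5,0,0],[19,2,0,0],[0,0,0,0],[0,0,0,0]]], claw=55)

```text
time: 18.7
position: [0.4477, 0.0678, 0.2605]
tool_rot: [-1.992, -2.428, 0.003]
contact_force: [-0.3, -0.1, -0.7]
finger_gap: 0.0546
finger_force: 0.0
```

```bash
python3 -c "
from h import *
print(rel(S2W(.002,.138,.142)))"
```

```text
(array([ -0.8,   2.3, 118.5]), 'turn', np.float64(0.003), 'tilt', array([-1.8e-03, -8.0e-04, -1.0e+00]))
```

Request:
drive_tool(steps=[[[-1,2,20,0],[0,0,30,0],[0,0,30,0],[0,0,20,0],[0,0,12,0],[0,0,7,0],[0,0,0,0]]])

```text
time: 19.4
position: [0.4498, 0.0664, 0.1413]
tool_rot: [-1.994, -2.425, 0.003]
contact_force: [-0.4, 0.3, -0.8]
finger_gap: 0.0549
finger_force: 0.0
```

Request:
drive_tool(steps=[[[0,0,0,0],[0,0,0,0],[0,0,0,0],[0,0,0,0],[0,0,0,0],[-3,0,0,0],[-4,0,0,0],[0,0,0,0]]], claw=10, newtons=70)

```text
time: 20.2
position: [0.4513, 0.0607, 0.1434]
tool_rot: [-1.993, -2.428, -0.0]
contact_force: [-5.3, 0.9, 6.7]
finger_gap: 0.0239
finger_force: 68.5
```

Request:
drive_tool(steps=[[[-3,0,0,0],[-3,0,0,0],[-3,0,0,0],[0,0,0,0]]])

```text
time: 20.6
position: [0.4528, 0.0525, 0.1434]
tool_rot: [-1.991, -2.427, -0.002]
contact_force: [-5.1, 2.4, 6.7]
finger_gap: 0.0231
finger_force: 68.5
```

The pin has gone in past the "no hole" stop with low force, so the nose is in the hole. I'll press it home.

Request:
drive_tool(steps=[[[-2,0,0,0],[-2,0,0,0],[-2,0,0,0],[-1,0,0,0],[0,0,0,0]]])

```text
time: 21.1
position: [0.4537, 0.0472, 0.1434]
tool_rot: [-1.988, -2.426, -0.005]
contact_force: [-5.5, 8.3, 8.4]
finger_gap: 0.0234
finger_force: 68.6
```

Request:
drive_tool(steps=[[[-1,0,0,0],[-1,0,0,0],[0,0,0,0]]])

```text
time: 21.4
position: [0.4537, 0.0472, 0.1434]
tool_rot: [-1.985, -2.425, -0.011]
contact_force: [-7.6, 14.5, 9.0]
finger_gap: 0.0233
finger_force: 68.7
```

Request:
drive_tool(steps=[[[-1,0,0,0],[-1,0,0,0],[0,0,0,0],[0,0,0,0]]])

```text
time: 21.8
position: [0.4537, 0.0472, 0.1434]
tool_rot: [-1.982, -2.423, -0.016]
contact_force: [-7.6, 19.1, 9.3]
finger_gap: 0.0236
finger_force: 68.8
```

Request:
drive_tool(steps=[[[4,0,0,0],[0,0,0,0],[0,0,0,0]]])

```text
time: 22.1
position: [0.4538, 0.0472, 0.1434]
tool_rot: [-1.988, -2.427, -0.005]
contact_force: [-5.1, 7.5, 7.6]
finger_gap: 0.0232
finger_force: 68.6
```

Request:
drive_tool(steps=[[[0,0,0,0],[0,0,0,0],[0,0,0,0],[0,0,0,0],[0,0,-15,0],[0,0,-30,0],[0,0,-40,0],[20,0,-30,0],[40,0,0,0],[40,0,0,0],[20,0,0,0],[0,0,0,0]]], claw=55)

```text
time: 23.3
position: [0.4313, 0.1644, 0.2574]
tool_rot: [-1.989, -2.432, -0.001]
contact_force: [0.1, -1.0, 0.1]
finger_gap: 0.0552
finger_force: 0.0
```

```bash
python3 tilt.py; python3 - <<'E'
from h import *
c=load('scene');d=cam('top')
for n,e in(('s',c),('t',d)):
    P=cloud(e).reshape(-1,3);w=(P-O)@np.c_[XS,YS,[0,0,1]]
    q=w[(w[:,2]>.15)&(w[:,2]<.185)&(abs(w[:,0])<.03)&(w[:,1]>.082)&(w[:,1]<.18)]; print(n,len(q),np.percentile(q,[0,2,98,100],axis=0)[:,1])
f=lambda i,a,b:cv2.resize(i['img'][a:a+60,b:b+65],None,fx=6,fy=6,interpolation=2)
cv2.imwrite('pics/s8.png',cv2.resize(c['img'][140:240,195:355],None,fx=5,fy=5,interpolation=2))
E
```

```text
tilt (291, np.float64(39.564770551178405), array([0.8262368 , 0.08128637]))
tcp S [0.0025 0.2355 0.2573] [ 0.2 -0.1  0.5]
s 94 [0.08209047 0.08255038 0.12615636 0.12673288]
t 106 [0.0822374  0.08332877 0.12565528 0.12657809]
```

View pics/s8.png

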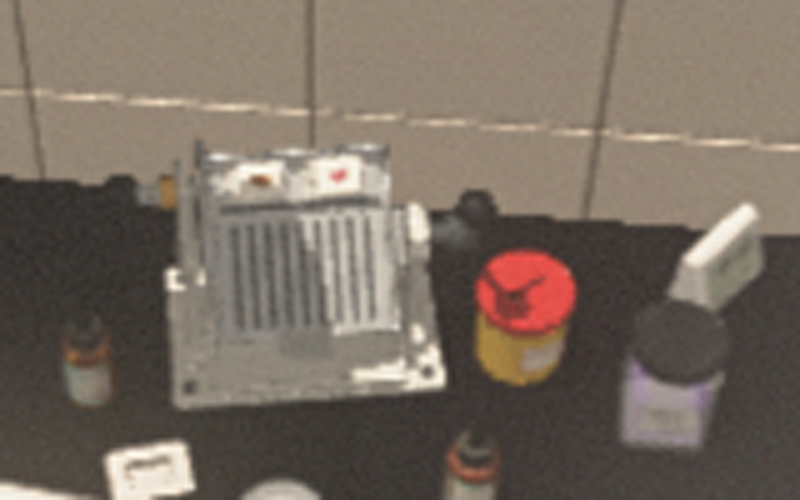

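The knob's outer face is at 0.1265 m (home is 0.127), the tray reads 39.6°, the jar stands upright at (675,375), and the other things are where they stood. I'll hand the job in.

```bash
python3 -c "
from cell import workorder
print(workorder.close_job())"
```

```text
the job is handed in; nothing more can be done
None
```

The job is handed in: the jar stands upright on the free worktop to the right of the sharps jar, and the tray measures about 39.6° with the index pin pressed fully home in the 40-degree hole (about 23 s of the 72 s used).

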